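# Hang the test gauge in the ventilator's gas cabinet

### The job

Pick up the small pressure gauge that has an open square loop below its black grip, lower it upright through the open top of the white cabinet, and hang it by the loop on the hook inside, well onto the flat of the hook behind its upturned end. Nothing may bump the steel frame around the cabinet's opening. Let go and leave the gauge hanging still.

Things in the scene. Friction and masses are not known exactly. Their poses are not given: they have to be found in the camera images.
- gauge_grip (a point): Centre of the black grip on top of the gauge to hang: block 16 (x) x 22 (y) x 36 mm tall, pinched from above across y. Gauge: stands on a foot 40 (x) x 46 (y) mm, 140 mm tall, about 0.22 kg; this point 122 mm above its underside. x out of the dial, y along the loop's bar, z up. Nearby stand two gauges without loop: one like it but with a single thin stem below the grip, one larger.
- gauge_bail (a point): Same gauge and axes: middle of the underside of the top bar of its open steel loop, the face that rests on the hook; 26 mm below the grip's centre, 96 mm above the gauge's underside. Loop open along x, inside 40 mm wide and 40 mm high, 52 mm wide outside; bar 10 mm thick (x), 8 mm high. Below the loop the round dial case, 50 mm across, 28 mm thick.
- rim: Fixed flat steel frame around the open top of the white cabinet. Origin: centre of the opening at the frame's upper face, 172 mm above the table. Opening 140 (x) x 150 (y) mm; frame 12 mm wide, 6 mm thick. x points from the wall with the hook to the wall with a window, z up. Cabinet 164 x 174 mm outside, floor 6 mm above the table, hook's wall at x = -74 mm inside.
- hook_seat (a point): Middle of the flat top of the fixed hook in the cabinet, where the bar should rest: 40 mm to -x of the opening's centre, 44 mm below the frame's upper face. Axes as the frame's. Level steel strip 12 mm wide (y), 6 mm thick, from the wall 34 mm behind this point; its upturned end, from 26 to 32 mm ahead (+x), rises 10 mm above the flat. The loop goes on over that end, moving to -x.

How it is judged (in metres and radians):
On the way:
1. the gauge is brought over the cabinet's open top (x of gauge_bail in the frame of rim between -0.07 and 0.07 m and y of gauge_bail in the frame of rim between -0.075 and 0.075 m and z of gauge_bail in the frame of rim above 0.02 m), for 0.05 s.
At the end, for the whole second after the job is handed in: The loop's bar lies on the flat of the hook behind its upturned end (underside -4 to +6 mm from the flat, middle within 16 mm sideways and 30 mm behind to 24 mm ahead of the seat point); the gauge hangs upright within 0.2 rad, still (under 0.03 m/s) (x of gauge_bail in the frame of hook_seat between -0.03 and 0.024 m and y of gauge_bail in the frame of hook_seat between -0.016 and 0.016 m and z of gauge_bail in the frame of hook_seat between -0.004 and 0.006 m and angle between gauge_grip's own z axis and vertical below 0.2 rad and linear speed of gauge below 0.03 m/s); the robot touches nothing.
It fails at once if the frame around the opening is bumped (over 2 N) (contact force between rim and anything else above 2 N).
It also fails if it takes over 42 s, if anything falls off the work surface, if the arm or the gripper's body presses on something with over 40 N, if the wrist force passes 120 N, or if a joint passes its speed limit or range.

### The arm

A 7-joint arm with a two-finger parallel gripper is mounted at the origin on the work surface. World frame = base frame: x ahead of the robot, y to its left, z up, the work surface at z = 0. Lengths are in m, angles in degrees, forces in N, time in s.
With the tool pointing down it reaches from about 0.425 to 0.825 m from the base axis. Payload 3.6 kg.
Tool frame: the origin (TCP) lies on the centre line of the jaws, within the pads' length; the fingertips stand 22 mm ahead of it and the grasp point (between the pads) lies 3 mm ahead of it; z points along the fingers, y is the line along which they close (so a half turn about z gives the same grasp; the last joint's range is limited). The gripper opens to 85 mm and grips with 20 to 120 N. Pads are 22 mm wide; open, the fingers measure 114 mm over their backs; the gripper's body (76 mm by 85 mm) begins 54 mm behind the grasp point. The pads swing forward as they close: fully open they stand 13 mm farther back than shut.
Start: joints at [71.305, 35.231, -0.722, 81.555, 0.464, 63.22, -2.315], TCP at [0.192, -0.621, 0.231] pointing down, gripper open.
Joint ranges: [-178.69, 178.69], [-17.37, 117.87], [-77.05, 75.6], [15.02, 138.74], [-78.02, 258.01], [0.78, 113.62], [-162.83, 162.83]. Speed limits (degrees/s): [159.86, 159.86, 180, 180, 180, 180, 180].

### API

Orientations are given as [roll, pitch, yaw] about the fixed x, y, z axes, in that order (R = Rz(yaw) Ry(pitch) Rx(roll)).
In Python, from cell import bot gives the robot as it stands.
- The arm moves only by the tool servo_tool, never from a script. Its argument "commands" is one flat list of numbers, 7 for each row, row after row: the shift along the tool's x, y, z in m, then the turn, a rotation vector about the tool's x, y, z in rad, then the closure, from 0 (fully open) to 1 (shut). In form: [x, y, z, rx, ry, rz, jaw, x, y, z, rx, ry, rz, jaw, ...]. A call has 1 to 20 rows; each row shifts and turns the commanded pose from where the row before left it, along the tool's axes as they then stand; what a row does not reach is not made up. A row lasts 1/12 s, in which the tool goes at most 41.7 mm and 7.16 degrees, less where a joint would pass 70% of its speed; a pose out of reach is approached as far as the arm can. A call is refused whole if a number of a shift passes 0.0417 or a number of a turn 0.125, either way. A call with a gripper value outside its range is refused whole. The fingers move at their own pace and stop on an object; "force" is the grip in N (left out, the last holds). Time passes only in rows, so rows that do not move let the fingers close. It gives the time, the measured TCP pose, the force, the opening and the grip force at its end, in the units of the state.
- bot.state(): the state, without advancing time (a new reading comes with each control period).
- bot.read_camera(name): name is "scene" or "top"; returns a dict with "frame" (400x640x3 uint8, red, green, blue), "fovy" (degrees; the focal length in pixels is half the picture's height over the tangent of half this angle, whatever the lens; pixels are square), "cx", "cy" (the principal point, pixels), "T" (4x4, takes a point from camera to world coordinates). Camera axes: x right, y down, z forward; pixel columns grow to the right and rows downward; lengths in m; the calibration is good to about 2 mm. A picture is of the moment at which its call begins. There is no depth.
- bot.job_done(): hands the job in; it is judged then, once.
The state is a dict: "t": time; "q": joint angles; "joint_vel": joint speeds; "effort": joint torques, N m; "eef_pos": TCP position; "ee_rot": TCP orientation; "force": force on the tool from outside, world axes, zero at the start; "wrist_torque": the same for the moment, N m; "width": finger opening in m; "grip_force": force on a finger pad.
Only numpy, scipy, OpenCV 4.12 (cv2) and the standard library are available. Lean on these libraries where they do the work, as an engineer would, in place of code of your own. Each camera call takes 0.05 s, during which the arm holds its last target. There are 200 camera calls.

## Working session

There is one attempt and no reset: what is moved stays moved. The work goes in short steps, Python scripts to look and compute and a tool call to move; the robot and the scene stay as the last step left them, time stands still between calls to the robot, and variables do not carry over. Pictures are saved under pics/ and viewed, at most 10 in all, crops included, and the job is handed in when it is done.

Besides the shell and the picture viewer there is one more tool, called after ">>>" as name(argument=value, ...) on one line, values as JSON. servo_tool: Moves the arm, as the interface text tells. Its arguments: {"type":"object","properties":{"commands":{"type":"array"},"force":{"type":"number"}},"required":["commands"]}

```bash
mkdir -p pics; cat > h.py <<'E'
import numpy as np, cv2
from cell import bot
def cam(n,save=None):
    c=bot.read_camera(n); f=200/np.tan(np.radians(c["fovy"])/2)
    c["f"]=f; c["T"]=np.array(c["T"])
    if save: cv2.imwrite("pics/"+save,cv2.cvtColor(c["frame"],cv2.COLOR_RGB2BGR))
    return c
def ray(c,u,v):
    d=c["T"][:3,:3]@np.array([(u-c["cx"])/c["f"],(v-c["cy"])/c["f"],1]); return c["T"][:3,3],d
def onz(c,u,v,z):
    o,d=ray(c,u,v); return o+d*(z-o[2])/d[2]
def proj(c,p):
    q=np.linalg.inv(c["T"])@np.append(p,1); return c["f"]*q[:2]/q[2]+[c["cx"],c["cy"]]
def tri(c1,p1,c2,p2):
    A=[];b=[]
    for c,p in((c1,p1),(c2,p2)):
        o,d=ray(c,*p); d=d/np.linalg.norm(d); M=np.eye(3)-np.outer(d,d); A.append(M); b.append(M@o)
    return np.linalg.lstsq(np.vstack(A),np.hstack(b),rcond=None)[0]
E
python3 - <<'E'
from h import *
np.set_printoptions(precision=4,suppress=True)
for n in("scene","top"):
    c=cam(n,n+"0.png"); print(n,c["f"],c["cx"],c["cy"]);print(c["T"])
s=bot.state();print(s)
E
```

```text
scene 439.674920804986 323.27812582347144 198.04642283144224
[[ 0.438   0.5466 -0.7137  1.1608]
 [ 0.899  -0.2706  0.3444 -0.2475]
 [-0.0049 -0.7925 -0.6099  0.7153]
 [ 0.      0.      0.      1.    ]]
top 396.33275676120167 319.1867250692745 199.7233026304797
[[ 0.0004 -0.998   0.0632  0.4819]
 [-1.      0.      0.006   0.0578]
 [-0.006  -0.0632 -0.998   0.89  ]
 [ 0.      0.      0.      1.    ]]
{'t': 0.1, 'q': array([71.3044, 35.2841, -0.7224, 81.6305,  0.4622, 63.2212, -2.3169]), 'joint_vel': array([ 0.0338, -0.1677,  0.0121, -0.2009,  0.0103,  0.0899, -0.0565]), 'effort': array([  0.0007, -47.0383,   0.26  , -17.157 ,   0.0101,   0.0058,
        -0.    ]), 'eef_pos': array([ 0.1918, -0.6203,  0.2297]), 'ee_rot': array([-179.867 ,    0.0003,   17.1777]), 'force': array([-0.42  ,  0.2574, -0.6147]), 'wrist_torque': array([-0.0077,  0.0198,  0.022 ]), 'grip_force': 0.0, 'width': 0.08546704470047051}
```

View pics/scene0.png

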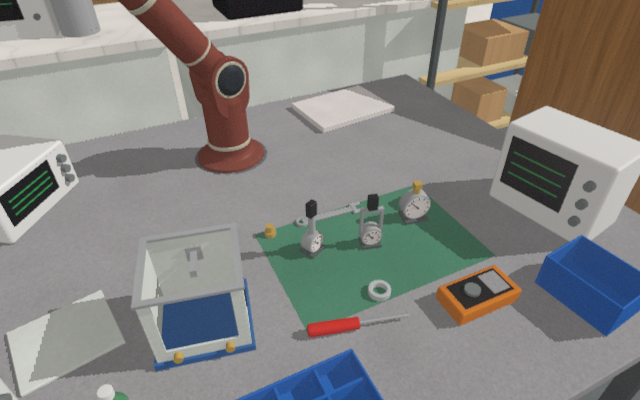

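View pics/top0.png

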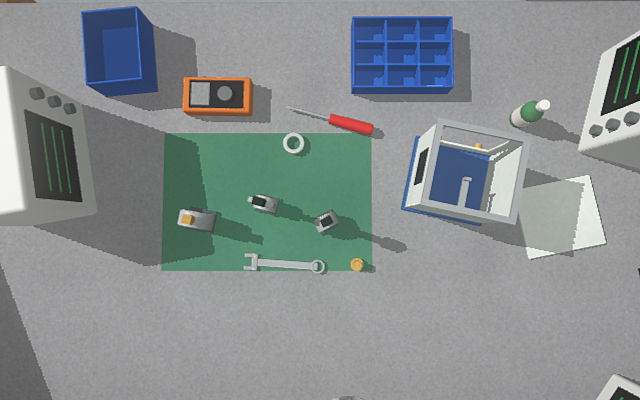

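The scene view shows the loop gauge with its black grip at about (373,202), between the stem gauge (312,210) and the larger one. The cabinet is at the left, its hook at (195,258). In the top view the grip is at about (258,201), the cabinet frame at (475,172) and the hook strip at (465,190).

```bash
python3 - <<'E'
import cv2,numpy as np
t=cv2.imread("pics/top0.png");s=cv2.imread("pics/scene0.png")
a=cv2.resize(t[110:230,395:535],None,fx=4,fy=4,interpolation=cv2.INTER_CUBIC)[:, :]
b=cv2.resize(t[180:240,235:295],(240,240),interpolation=cv2.INTER_CUBIC)
b2=cv2.resize(s[185:255,340:410],(240,240),interpolation=cv2.INTER_CUBIC)
o=np.zeros((480,800,3),np.uint8);o[:,:560]=a;o[:240,560:]=b;o[240:,560:]=b2
cv2.imwrite("pics/crop0.png",o)
E
```

```text
(no output)
```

View pics/crop0.png

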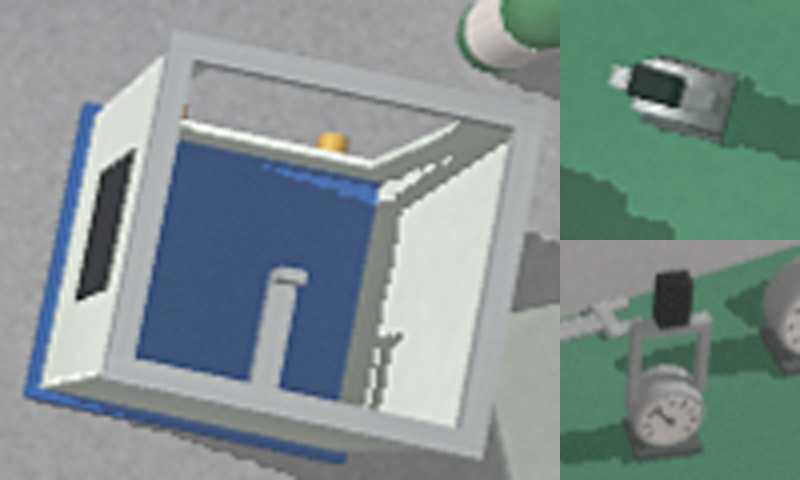

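The crop shows the inner frame corners at crop pixels (193,62), (513,128), (463,425) and (135,357), and the hook's upturned end at (290,272). The grip's top is at (657,85). The dial faces roughly +x.

```bash
python3 - <<'E'
from h import *
np.set_printoptions(precision=4,suppress=True)
T=cam("top");S=cam("scene")
f=cv2.cvtColor(T["frame"],cv2.COLOR_RGB2BGR)
# grip
def dark(fr,x0,y0,x1,y1,th=60):
    m=np.zeros(fr.shape[:2],np.uint8); m[y0:y1,x0:x1]=(fr[y0:y1,x0:x1].max(2)<th)*255
    n,l,st,ce=cv2.connectedComponentsWithStats(m); i=1+np.argmax(st[1:,4]); return (l==i).astype(np.uint8),ce[i],st[i]
m,ct,st=dark(T["frame"],240,185,285,215); r=cv2.minAreaRect(np.argwhere(m)[:,::-1].astype(np.float32)); print("top grip",ct,st,r)
bx=cv2.boxPoints(r); print(np.array([onz(T,*p,.14) for p in bx]))
m2,cs,st2=dark(S["frame"],360,188,388,216); print("scene grip",cs,st2)
print("top on .14",onz(T,*ct,.14),"tri",tri(T,ct,S,cs))
# foot edge dir
g=lambda x,y:(235+(x-560)/4,180+y/4)
a,b=[onz(T,*g(*p),.0) for p in((655,122),(722,143))];d=b-a;print("foot len",np.linalg.norm(d),"yaw",np.degrees(np.arctan2(d[1],d[0]))+90)
# rim
k=lambda x,y:(395+x/4,110+y/4)
C=np.array([onz(T,*k(*p),.172) for p in((193,62),(513,128),(463,425),(135,357))]);print(C,C.mean(0))
for i in range(4):
    d=C[(i+1)%4]-C[i];print(np.linalg.norm(d),np.degrees(np.arctan2(d[1],d[0])))
# refine rim: rim mask (grey steel)
print([onz(T,*k(*p),.138) for p in((272,270),(308,270))])
print([onz(T,*k(*p),.128) for p in((250,380),(280,385))])
print("scene rim check", [proj(S,c) for c in C])
E
```

```text
top grip [258.84 201.74] [252 197  14  10  50] ((258.6037292480469, 201.38681030273438), (12.911890983581543, 7.005387783050537), 15.945395469665527)
[[0.5232 0.1908 0.14  ]
 [0.536  0.1873 0.14  ]
 [0.5293 0.1637 0.14  ]
 [0.5165 0.1672 0.14  ]]
scene grip [372.2432 201.9662] [367 195  11  16 148]
top on .14 [0.5256 0.1768 0.14  ] tri [0.5262 0.1788 0.1214]
foot len 0.039569462247468525 yaw -17.33400716594973
[[ 0.6637 -0.1654  0.172 ]
 [ 0.633  -0.3106  0.172 ]
 [ 0.4975 -0.2838  0.172 ]
 [ 0.5282 -0.1365  0.172 ]] [ 0.5806 -0.2241  0.172 ]
0.1484743580955984 -101.94483075648024
0.13817505283519363 168.79731527116448
0.15045187423031214 78.2025998628627
0.1385507230462746 -12.02228682870958
[array([ 0.5719, -0.2115,  0.138 ]), array([ 0.5719, -0.2286,  0.138 ])]
[array([ 0.52  , -0.2033,  0.128 ]), array([ 0.5176, -0.2177,  0.128 ])]
scene rim check [array([236.3897, 282.1222]), array([140.5526, 299.9868]), array([145.4438, 241.2079]), array([229.786 , 227.3574])]
```

>>> servo_tool(commands=[0,0,-0.014,0,0,0.116,0,0,0,-0.014,0,0,0.116,0,0,0,-0.014,0,0,0.116,0,0,0,-0.014,0,0,0.116,0,0,0,-0.014,0,0,0.116,0,0.0133,-0.0317,0,0,0,0,0,0.0133,-0.0317,0,0,0,0,0,0.0133,-0.0317,0,0,0,0,0,0.0133,-0.0317,0,0,0,0,0,0.0133,-0.0317,0,0,0,0,0,0.0133,-0.0317,0,0,0,0,0,0.0133,-0.0317,0,0,0,0,0,0.0133,-0.0317,0,0,0,0,0,0.0133,-0.0317,0,0,0,0,0,0.0133,-0.0317,0,0,0,0,0,0.0133,-0.0317,0,0,0,0,0,0.0133,-0.0317,0,0,0,0,0])

```text
t: 1.62
eef_pos: [0.4512, -0.298, 0.3007]
ee_rot: [-180.0, 0.0, -16.1]
force: [1.3, -1.1, 0.2]
width: 0.0855
grip_force: 0.0
```

>>> servo_tool(commands=[-0.0039,-0.032,0,0,0,0,0,-0.0039,-0.032,0,0,0,0,0,-0.0039,-0.032,0,0,0,0,0,-0.0039,-0.032,0,0,0,0,0,-0.0039,-0.032,0,0,0,0,0,-0.0039,-0.032,0,0,0,0,0,-0.0039,-0.032,0,0,0,0,0,-0.0039,-0.032,0,0,0,0,0,-0.0039,-0.032,0,0,0,0,0,-0.0039,-0.032,0,0,0,0,0,-0.0039,-0.032,0,0,0,0,0,-0.0039,-0.032,0,0,0,0,0,-0.0039,-0.032,0,0,0,0,0,-0.0039,-0.032,0,0,0,0,0,-0.0039,-0.032,0,0,0,0,0,0,0,0,0,0,0,0,0,0,0,0,0,0,0])

```text
t: 3.03
eef_pos: [0.5264, 0.1804, 0.3002]
ee_rot: [-180.0, 0.1, -15.8]
force: [0.6, 0.5, 0.3]
width: 0.0855
grip_force: 0.0
```

>>> servo_tool(commands=[0,0.0023,0.025,0,0,0,0.3,0,0,0.025,0,0,0,0.3,0,0,0.025,0,0,0,0.3,0,0,0.025,0,0,0,0.3,0,0,0.02,0,0,0,0.3,0,0,0,0,0,0,0.3])

```text
t: 3.53
eef_pos: [0.5237, 0.1724, 0.1768]
ee_rot: [179.6, 0.4, -16.2]
force: [-0.1, -0.7, -0.3]
width: 0.0599
grip_force: 0.0
```

```bash
python3 - <<'E'
from h import *
S=cam("scene");T=cam("top");print(bot.state()["eef_pos"])
s=cv2.cvtColor(S["frame"],cv2.COLOR_RGB2BGR);t=cv2.cvtColor(T["frame"],cv2.COLOR_RGB2BGR)
o=np.hstack([cv2.resize(s[150:260,320:430],(400,400)),cv2.resize(t[160:240,220:300],(400,400))]);cv2.imwrite("pics/pre.png",o)
E
```

```text
[0.52652772 0.17419096 0.18080256]
```

View pics/pre.png

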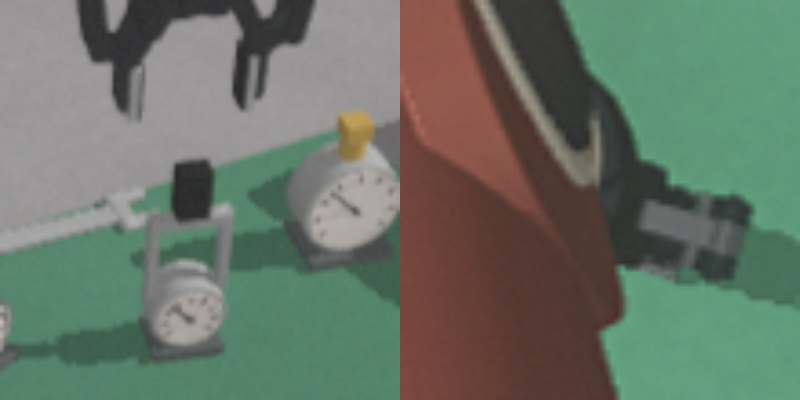

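The jaws are centred over the black grip (crop (193,190)), and the fingers straddle it well clear of the neighbouring gauges.

>>> servo_tool(commands=[0,-0.002,0.015,0,0,0,0.3,0,-0.001,0.015,0,0,0,0.3,0,0,0.01,0,0,0,0.3,0,0,0.006,0,0,0,0.3,0,0,0,0,0,0,0.3,0,0,0,0,0,0,0.3,0,0,0,0,0,0,0.9,0,0,0,0,0,0,0.9,0,0,0,0,0,0,0.9,0,0,0,0,0,0,0.9,0,0,0,0,0,0,0.9,0,0,0,0,0,0,0.9,0,0,0,0,0,0,0.9,0,0,0,0,0,0,0.9], force=50)

```text
t: 4.8
eef_pos: [0.5277, 0.1788, 0.1356]
ee_rot: [-179.9, -0.1, -16.1]
force: [-1.4, -0.0, 5.9]
width: 0.0196
grip_force: 48.9
```

>>> servo_tool(commands=[0,0,-0.005,0,0,0,0.9,0,0,-0.01,0,0,0,0.9,0,0,-0.025,0,0,0,0.9,0,0,-0.025,0,0,0,0.9,0,0,-0.025,0,0,0,0.9,0,0,-0.025,0,0,0,0.9,0,0,-0.025,0,0,0,0.9,0,0,-0.025,0,0,0,0.9,0,0,-0.025,0,0,0,0.9,0,0,-0.015,0,0,0,0.9,0,0,-0.005,0,0,0,0.9,0,0,0,0,0,0,0.9,0,0,0,0,0,0,0.9])

```text
t: 5.88
eef_pos: [0.5265, 0.1783, 0.3438]
ee_rot: [179.9, 0.1, -16.0]
force: [-0.9, -0.1, -2.1]
width: 0.0196
grip_force: 49.1
```

```bash
python3 - <<'E'
from h import *
S=cam("scene")
s=cv2.cvtColor(S["frame"],cv2.COLOR_RGB2BGR); st=bot.state();print(st["eef_pos"],st["ee_rot"],st["force"])
print(proj(S,st["eef_pos"]-[0,0,.0396]))
u,v=map(int,proj(S,st["eef_pos"]-[0,0,.06]))
cv2.imwrite("pics/lift.png",cv2.resize(s[max(v-70,0):v+70,u-70:u+70],(560,560),interpolation=cv2.INTER_CUBIC));print(u,v)
E
```

```text
[0.52631656 0.17821588 0.34316703] [ 1.79883523e+02  1.59216494e-01 -1.60490374e+01] [ 0.23225759  0.1944445  -2.36717331]
[378.5087349  127.88811399]
377 137
```

View pics/lift.png

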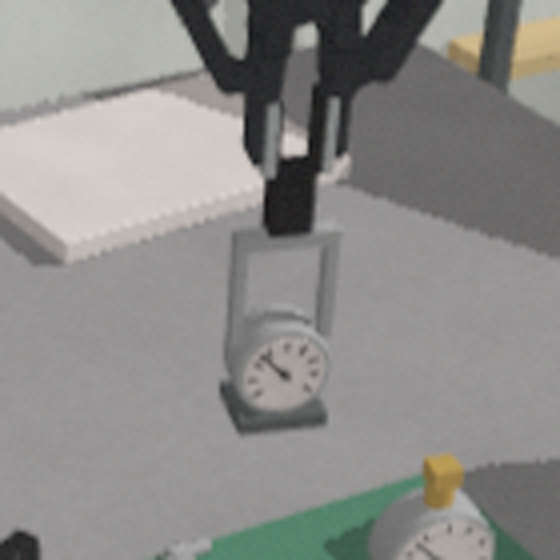

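>>> servo_tool(commands=[0.0052,0.0103,0,0,0,0,0.9,0.0052,0.0103,0,0,0,0,0.9,0.0104,0.0205,-0.001,0,0,0,0.9,0.0104,0.0205,-0.001,0,0,0,0.9,0.0104,0.0205,-0.001,0,0,0,0.9,0.0104,0.0205,-0.001,0,0,0,0.9,0.0104,0.0205,-0.001,0,0,0,0.9,0.0104,0.0205,-0.001,0,0,0,0.9,0.0104,0.0205,0,0,0,0,0.9,0.0104,0.0205,0,0,0,0,0.9,0.0104,0.0205,0,0,0,0,0.9,0.0104,0.0205,0,0,0,0,0.9,0.0104,0.0205,0,0,0,0,0.9,0.0104,0.0205,0,0,0,0,0.9,0.0104,0.0205,0,0,0,0,0.9,0.0104,0.0205,0,0,0,0,0.9,0.0104,0.0205,0,0,0,0,0.9,0.0104,0.0205,0,0,0,0,0.9,0.0052,0.0103,0,0,0,0,0.9,0.0052,0.0103,0,0,0,0,0.9], force=80)

```text
t: 7.6
eef_pos: [0.604, -0.2306, 0.3497]
ee_rot: [180.0, 0.1, -16.2]
force: [0.2, 0.5, -1.4]
width: 0.0179
grip_force: 78.4
```

>>> servo_tool(commands=[0,0,0,0,0,-0.037,0.9,0,0,0,0,0,-0.036,0.9,0,0,0,0,0,0,0.9,0,0,0,0,0,0,0.9,0,0,0,0,0,0,0.9])

```text
t: 8.02
eef_pos: [0.605, -0.2275, 0.3507]
ee_rot: [-180.0, 0.0, -11.9]
force: [0.2, 0.6, -2.0]
width: 0.0179
grip_force: 78.4
```

```bash
python3 - <<'E'
from h import *
np.set_printoptions(precision=4,suppress=True)
S=cam("scene","s2.png");T=cam("top","t2.png")
s=cv2.imread("pics/s2.png");t=cv2.imread("pics/t2.png"); st=bot.state();p=st["eef_pos"];print(p,st["ee_rot"],st["force"])
R=cv2.Rodrigues(np.array([0,0,np.radians(-11.8)]))[0]
print("rim xy of bail",R.T@(p-[.5806,-.2241,.172+.0396]))
B=p-[0,0,.0396]; print("pred bail px",proj(S,B), "foot corners",[proj(S,B+R@np.array([a,b,-.096])).round(1) for a in(-.02,.02) for b in(-.023,.023)])
o=np.zeros((560,800,3),np.uint8);o[:,:480]=cv2.resize(s[115:325,100:280],(480,560),interpolation=cv2.INTER_CUBIC);o[:320,480:]=cv2.resize(t[100:240,400:540],(320,320))
cv2.imwrite("pics/over.png",o)
E
```

```text
[ 0.6051 -0.2276  0.3508] [-179.9888    0.0011  -11.8541] [ 0.0649 -0.0923 -1.9569]
rim xy of bail [0.0247 0.0016 0.1392]
pred bail px [172.086  205.5545] foot corners [array([170.4, 246.3]), array([199.1, 241.4]), array([169.8, 263.5]), array([199.8, 258.2])]
```

View pics/over.png

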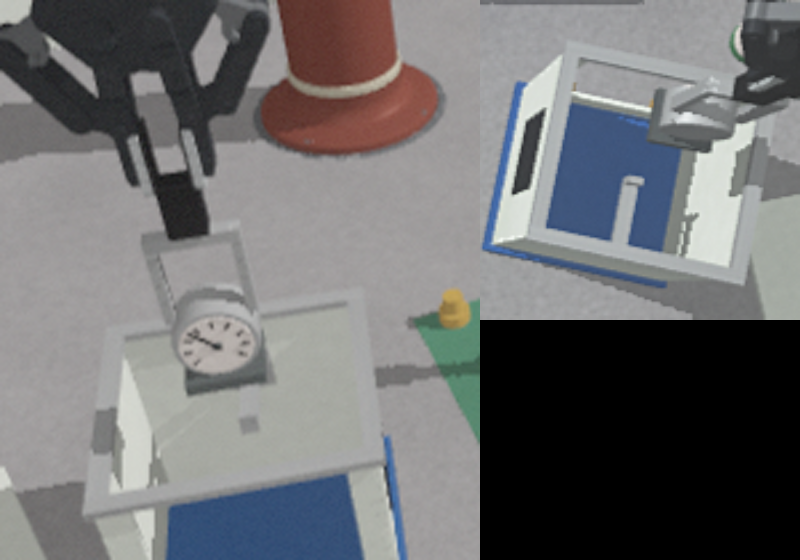

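The gauge hangs upright over the opening: bar at scene (173,208) and foot corners at (169,262) and (200,257), all within 2 px of the prediction. It is clear of the frame.

>>> servo_tool(commands=[0,0.0016,0.006,0,0,0,0.9,0,0,0.0125,0,0,0,0.9,0,0,0.0125,0,0,0,0.9,0,0,0.0125,0,0,0,0.9,0,0,0.0125,0,0,0,0.9,0,0,0.0125,0,0,0,0.9,0,0,0.0125,0,0,0,0.9,0,0,0.0125,0,0,0,0.9,0,0,0.0125,0,0,0,0.9,0,0,0.0125,0,0,0,0.9,0,0,0.0125,0,0,0,0.9,0,0,0.0125,0,0,0,0.9,0,0,0.0125,0,0,0,0.9,0,0,0.006,0,0,0,0.9,0,0,0,0,0,0,0.9,0,0,0,0,0,0,0.9])

```text
t: 9.45
eef_pos: [0.6047, -0.2296, 0.1886]
ee_rot: [-180.0, 0.0, -11.9]
force: [-0.4, 0.2, -1.5]
width: 0.0175
grip_force: 78.4
```

```bash
python3 - <<'E'
from h import *
np.set_printoptions(precision=4,suppress=True)
S=cam("scene","s3.png");T=cam("top","t3.png")
s=cv2.imread("pics/s3.png");t=cv2.imread("pics/t3.png"); st=bot.state();p=st["eef_pos"];print(p,st["ee_rot"],st["force"])
R=cv2.Rodrigues(np.array([0,0,np.radians(-11.8)]))[0]
print("bail in seat frame",R.T@(p-[.5806,-.2241,.128+.0396])+[.04,0,0])
B=p-[0,0,.0396]; print("pred bail px",proj(S,B),"hook tip top",proj(S,R@np.array([-.008,0,0])+[.5806,-.2241,.138]))
o=np.zeros((480,800,3),np.uint8);o[:,:480]=cv2.resize(s[200:320,130:250],(480,480),interpolation=cv2.INTER_CUBIC);o[:320,480:]=cv2.resize(t[110:230,410:530],(320,320))
cv2.imwrite("pics/in.png",o)
E
```

```text
[ 0.6054 -0.2298  0.1897] [179.9864  -0.1195 -11.8685] [-0.5615  0.3793 -1.409 ]
bail in seat frame [ 0.0654 -0.0005  0.0221]
pred bail px [191.153  280.1344] hook tip top [192.458  270.8948]
```

View pics/in.png

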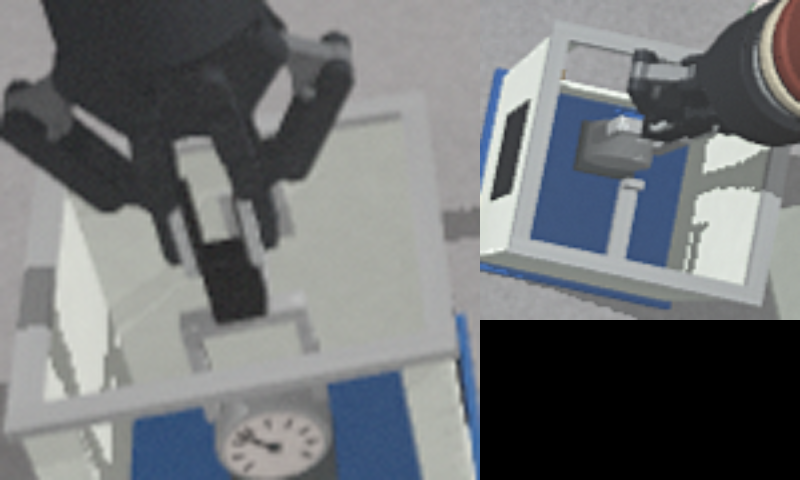

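The gauge is inside: bar at scene (193,281), as predicted, centred on the hook and 12 mm above its upturned end. Next I slide it to -x.

>>> servo_tool(commands=[-0.003,0,0,0,0,0,0.9,-0.005,0,0,0,0,0,0.9,-0.005,0,0,0,0,0,0.9,-0.005,0,0,0,0,0,0.9,-0.005,0,0,0,0,0,0.9,-0.005,0,0,0,0,0,0.9,-0.005,0,0,0,0,0,0.9,-0.005,0,0,0,0,0,0.9,-0.005,0,0,0,0,0,0.9,-0.005,0,0,0,0,0,0.9,-0.005,0,0,0,0,0,0.9,-0.005,0,0,0,0,0,0.9,-0.004,0,0,0,0,0,0.9,-0.002,0,0,0,0,0,0.9,0,0,0,0,0,0,0.9,0,0,0,0,0,0,0.9])

```text
t: 10.88
eef_pos: [0.5423, -0.2164, 0.1888]
ee_rot: [-180.0, -0.0, -11.9]
force: [0.6, -0.8, -2.1]
width: 0.0181
grip_force: 78.4
```

```bash
python3 - <<'E'
from h import *
np.set_printoptions(precision=4,suppress=True)
S=cam("scene","s4.png");T=cam("top","t4.png")
s=cv2.imread("pics/s4.png");t=cv2.imread("pics/t4.png"); st=bot.state();p=st["eef_pos"];print(p,st["ee_rot"],st["force"])
R=cv2.Rodrigues(np.array([0,0,np.radians(-11.8)]))[0]
print("bail in seat frame",R.T@(p-[.5806,-.2241,.128+.0396])+[.04,0,0])
B=p-[0,0,.0396]; print("pred bail px",proj(S,B))
o=np.zeros((480,800,3),np.uint8);o[:,:480]=cv2.resize(s[200:320,130:250],(480,480),interpolation=cv2.INTER_CUBIC);o[:320,480:]=cv2.resize(t[110:230,410:530],(320,320))
cv2.imwrite("pics/slid.png",o)
E
```

```text
[ 0.5424 -0.2164  0.1888] [-179.9939   -0.0269  -11.8633] [-0.0399 -0.1715 -2.2953]
bail in seat frame [ 0.0011 -0.0002  0.0212]
pred bail px [190.8968 254.4193]
```

View pics/slid.png

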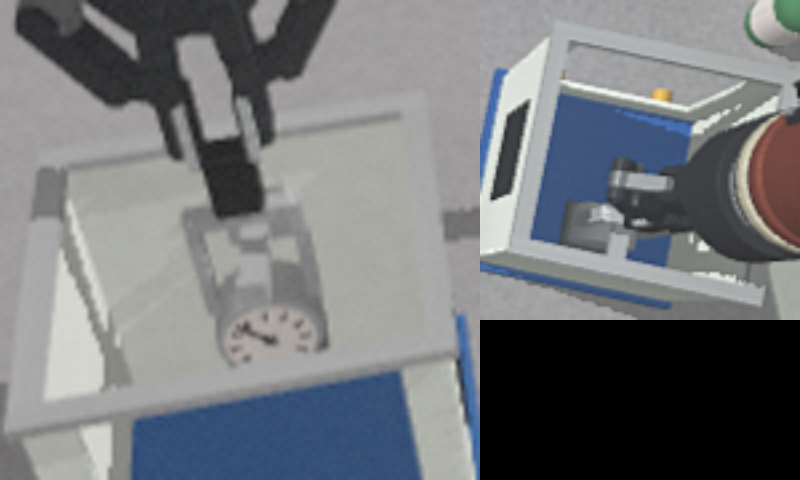

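The hook passes through the loop (its end at crop (255,240)). Next I lower the bar onto the flat.

>>> servo_tool(commands=[0,0,0.004,0,0,0,0.9,0,0,0.004,0,0,0,0.9,0,0,0.004,0,0,0,0.9,0,0,0.004,0,0,0,0.9,0,0,0.002,0,0,0,0.9,0,0,0,0,0,0,0.9,0,0,0,0,0,0,0.9])

```text
t: 11.57
eef_pos: [0.542, -0.2163, 0.1705]
ee_rot: [-180.0, 0.0, -11.9]
force: [-0.2, -0.3, -1.5]
width: 0.018
grip_force: 78.4
```

>>> servo_tool(commands=[0,0,0.001,0,0,0,0.9,0,0,0.001,0,0,0,0.9,0,0,0,0,0,0,0.9,0,0,0,0,0,0,0.9])

```text
t: 11.9
eef_pos: [0.5421, -0.2164, 0.1688]
ee_rot: [-180.0, -0.0, -11.9]
force: [1.0, -0.6, -1.9]
width: 0.018
grip_force: 78.4
```

>>> servo_tool(commands=[0,0,0.001,0,0,0,0.9,0,0,0,0,0,0,0.9,0,0,0,0,0,0,0.9])

```text
t: 12.15
eef_pos: [0.5423, -0.2165, 0.1679]
ee_rot: [180.0, -0.0, -11.9]
force: [-0.6, 0.1, -0.9]
width: 0.0178
grip_force: 78.5
```

>>> servo_tool(commands=[0,0,0.001,0,0,0,0.9,0,0,0,0,0,0,0.9,0,0,0,0,0,0,0.9])

```text
t: 12.4
eef_pos: [0.5426, -0.2166, 0.1678]
ee_rot: [180.0, -0.1, -11.9]
force: [-1.1, 0.3, 5.3]
width: 0.018
grip_force: 79.4
```

Contact came at the predicted height, so I release.

>>> servo_tool(commands=[0,0,-0.0005,0,0,0,0.7,0,0,0,0,0,0,0.65,0,0,0,0,0,0,0.55,0,0,0,0,0,0,0.45,0,0,0,0,0,0,0.45,0,0,0,0,0,0,0.45,0,0,0,0,0,0,0.45], force=20)

```text
t: 12.98
eef_pos: [0.5421, -0.2164, 0.1671]
ee_rot: [-180.0, 0.0, -11.9]
force: [-0.7, 0.6, 0.0]
width: 0.0471
grip_force: 0.0
```

>>> servo_tool(commands=[0,0,-0.004,0,0,0,0.45,0,0,-0.008,0,0,0,0.45,0,0,-0.015,0,0,0,0.45,0,0,-0.02,0,0,0,0.45,0,0,-0.02,0,0,0,0.45,0,0,-0.02,0,0,0,0.45,0,0,-0.02,0,0,0,0.45,0,0,-0.02,0,0,0,0.45,0,0,0,0,0,0,0.45,0,0,0,0,0,0,0.45,0,0,0,0,0,0,0.45,0,0,0,0,0,0,0.45,0,0,0,0,0,0,0.45,0,0,0,0,0,0,0.45,0,0,0,0,0,0,0.45,0,0,0,0,0,0,0.45,0,0,0,0,0,0,0.45,0,0,0,0,0,0,0.45,0,0,0,0,0,0,0.45,0,0,0,0,0,0,0.45])

```text
t: 14.65
eef_pos: [0.5421, -0.2164, 0.2942]
ee_rot: [-180.0, -0.0, -11.9]
force: [0.8, -0.1, -0.1]
width: 0.0472
grip_force: 0.0
```

```bash
python3 - <<'E'
from h import *
S=cam("scene","s5.png");S2=cam("scene","s6.png")
print(bot.state()["eef_pos"],bot.state()["t"])
a=S["frame"][200:320,130:250].astype(int)-S2["frame"][200:320,130:250];print("diff",abs(a).mean(),abs(a).max())
cv2.imwrite("pics/hang.png",cv2.resize(cv2.imread("pics/s6.png")[200:320,130:250],(560,560),interpolation=cv2.INTER_CUBIC))
E
```

```text
[ 0.54209264 -0.21637333  0.29427206] 14.75
diff 1.2242824074074075 39
```

View pics/hang.png

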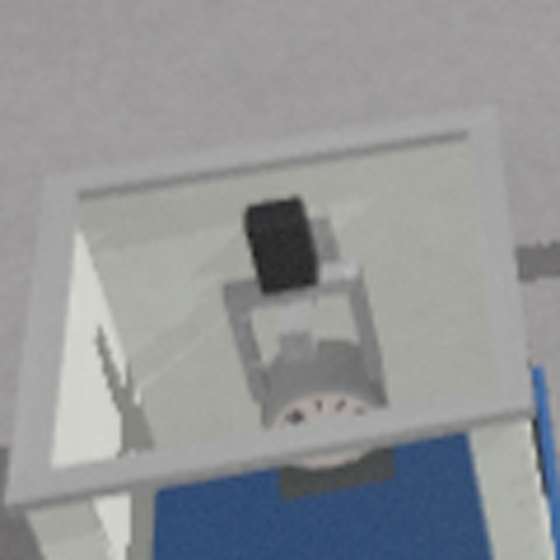

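The gauge hangs upright with the hook through the loop. The two frames differ slightly, so it may be swinging a little; I let it settle, then compare again.

>>> servo_tool(commands=[0,0,0,0,0,0,0.45,0,0,0,0,0,0,0.45,0,0,0,0,0,0,0.45,0,0,0,0,0,0,0.45,0,0,0,0,0,0,0.45,0,0,0,0,0,0,0.45,0,0,0,0,0,0,0.45,0,0,0,0,0,0,0.45,0,0,0,0,0,0,0.45,0,0,0,0,0,0,0.45,0,0,0,0,0,0,0.45,0,0,0,0,0,0,0.45,0,0,0,0,0,0,0.45,0,0,0,0,0,0,0.45,0,0,0,0,0,0,0.45,0,0,0,0,0,0,0.45,0,0,0,0,0,0,0.45,0,0,0,0,0,0,0.45,0,0,0,0,0,0,0.45,0,0,0,0,0,0,0.45])

```text
t: 16.42
eef_pos: [0.5421, -0.2164, 0.2942]
ee_rot: [-180.0, -0.0, -11.9]
force: [0.3, 0.6, -0.2]
width: 0.0468
grip_force: 0.0
```

>>> servo_tool(commands=[0,0,0,0,0,0,0.45,0,0,0,0,0,0,0.45,0,0,0,0,0,0,0.45,0,0,0,0,0,0,0.45,0,0,0,0,0,0,0.45,0,0,0,0,0,0,0.45,0,0,0,0,0,0,0.45,0,0,0,0,0,0,0.45,0,0,0,0,0,0,0.45,0,0,0,0,0,0,0.45,0,0,0,0,0,0,0.45,0,0,0,0,0,0,0.45,0,0,0,0,0,0,0.45,0,0,0,0,0,0,0.45,0,0,0,0,0,0,0.45,0,0,0,0,0,0,0.45,0,0,0,0,0,0,0.45,0,0,0,0,0,0,0.45,0,0,0,0,0,0,0.45,0,0,0,0,0,0,0.45])

```text
t: 18.08
eef_pos: [0.5421, -0.2164, 0.2942]
ee_rot: [-180.0, -0.0, -11.9]
force: [0.2, 0.6, -0.1]
width: 0.0468
grip_force: 0.0
```

```bash
python3 - <<'E'
from h import *
F=[]
for i in range(8):
    c=cam("scene"); m=(c["frame"][235:270,170:210].max(2)<60); F.append(np.argwhere(m).mean(0).round(2).tolist()+[int(m.sum())])
print(F,bot.state()["t"])
o=cv2.imread("pics/s6.png")[235:270,170:210];m=o.max(2)<60;print(np.argwhere(m).mean(0),m.sum())
E
```

```text
[[17.25, 19.64, 212], [17.24, 19.63, 212], [17.25, 19.61, 211], [17.25, 19.64, 212], [17.25, 19.61, 211], [17.29, 19.56, 211], [17.25, 19.58, 210], [17.28, 19.59, 212]] 18.4833
[17.19339623 19.58018868] 212
```

It is still; I hand the job in.

```bash
python3 -c "
from cell import bot
print(bot.job_done())"
```

```text
the job is handed in; nothing more can be done
None
```

The gauge hangs upright and still by its loop on the hook, the gripper is clear above it, and the job was handed in at about 18.5 s; no verdict came back, and I saw no sign of contact with the frame.

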